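# Set a place-card block under the drill

### The arm

A 6-joint arm with a two-finger parallel gripper is mounted at the origin on the work surface. World frame = base frame: x ahead of the robot, y to its left, z up, the work surface at z = 0. Lengths are in m, angles in degrees, forces in N, time in s.
With the tool pointing down it reaches from about 0.4 to 0.825 m from the base axis. Payload 7 kg.
Tool frame: the origin (TCP) lies on the centre line of the jaws, within the pads' length; the fingertips stand 19 mm ahead of it and the grasp point (between the pads) is the TCP; z points along the fingers, y is the line along which they close (so a half turn about z gives the same grasp; the last joint's range is limited). The gripper opens to 88 mm and grips with 3 to 60 N. Pads are 19 mm wide; open, the fingers measure 130 mm over their backs; the gripper's body (78 mm by 193 mm) begins 47 mm behind the grasp point.
Start: joints at [-51.79, 20.546, 0.682, 0, -70.136, -16.507], TCP at [0.25, -0.627, 0.246] pointing down, gripper open.
Joint ranges: [-176.03, 176.03], [-82.01, 121.73], [-58.28, 71.71], [-173.87, 95.51], [-174.79, -0.11], [-173.66, 173.66]. Speed limits (degrees/s): [136.94, 136.94, 172.46, 180, 180, 180].

### API

Orientations are given as [roll, pitch, yaw] about the fixed x, y, z axes, in that order (R = Rz(yaw) Ry(pitch) Rx(roll)).
In Python, from plant import ctrl gives the robot as it stands.
- The arm moves only by the tool move_arm, never from a script. Its argument "motion" is a list of rows, each a list of 3 entries, a list of its own where there are three numbers: the shift along the tool's x, y, z in mm, then the turn, a rotation vector about the tool's x, y, z in degrees, then the closure, from 0 (fully open) to 1 (shut). A call has 1 to 10 rows; each row is the pose to reach, as a shift and turn from the pose commanded when the call began, along the tool's axes at that moment; what a row does not reach only later rows make up. A row lasts 1/12 s, in which the tool goes at most 41.7 mm and 7.16 degrees, less where a joint would pass 70% of its speed; a pose out of reach is approached as far as the arm can. A call with a gripper value outside its range is refused whole. The fingers move at their own pace and stop on an object; the grip force is fixed at half the most. Time passes only in rows, so rows that repeat a pose let the fingers close. It gives the time, the measured TCP pose, the force, the opening and the grip force at its end, in the units of the state.
- ctrl.get_obs(): the state, without advancing time (a new reading comes with each control period).
- ctrl.snapshot(name): name is "scene" or "top" or "wrist"; returns a dict with "color" (384x512x3 uint8, blue, green, red), "camera_matrix" (3x3 intrinsics, pixels), "k1" (the pictures are not rectified: a ray, as slopes to the right and down, at radius r is drawn at 1 + k1 r^2 times it, then the intrinsics apply), "cam_to_world" (4x4, takes a point from camera to world coordinates). Camera axes: x right, y up, looking along -z (the intrinsics and any distortion apply to the point x, -y, -z); pixel columns grow to the right and rows downward; lengths in m; the calibration is good to about 2 mm. A picture is of the moment at which its call begins. There is no depth.
- ctrl.close_job(): hands the job in; it is judged then, once.
The state is a dict: "clock": time; "joint_pos": joint angles; "qvel": joint speeds; "tau": joint torques, N m; "tool_pos": TCP position; "orientation": TCP orientation; "force": force on the tool from outside, world axes, zero at the start; "moment": the same for the moment, N m; "opening": finger opening in m; "gripper_force": force on a finger pad.
Only numpy, scipy, OpenCV 4.12 (cv2) and the standard library are available. Lean on these libraries where they do the work, as an engineer would, in place of code of your own. Each camera call takes 0.05 s, during which the arm holds its last target. There are 200 camera calls.

### The job

The plain oak block on the drill stand's plate needs a hole for its wire. Slide it along the plate, without picking it up, so that the end nearest the fence lies flush against the steel fence and the pencilled cross is right under the tip of the drill bit; then let go of it. Do not touch the drill bit, and leave everything else where it stands.

Things in the scene. Friction and masses are not known exactly. Their poses are not given: they have to be found in the camera images.
- stand: fixed table-top drill stand. Grey plate 260 (x) x 220 (y) x 10 mm, top face 10 mm above the table; origin at the centre of its underside; x points to the fence and column (to the robot's right), y away from the robot, z up. Bit at x = +20, y = 0 mm. No room to come straight down by the bit: reach in from the open left side (-x), the tool leaning back that way about 40 degrees
- fence (a point): top edge of the fence's working face, mid-length. The fence is a steel bar along the stand's y, 180 mm long (y = -90 to +90 mm), 15 mm thick, 12 mm higher than the plate; its working face, towards the bit, is at x = +48 mm of the stand's frame
- column (a point): top of the stand's steel column: 24 mm thick, foot 44 mm across and 25 mm high, at x = +105, y = 0 mm of the stand's frame, 330 mm tall
- carriage (a point): middle of the underside of the black carriage overhanging the plate, 120 mm above the table: x = -13 to +133, y = -33 to +33 mm of the stand's frame, 45 mm high. It carries the grey motor housing on the bit's axis: 48 mm across from 122 to 255 mm above the table, tapering below to 18 mm across at 95 mm
- bit: the drill bit (4 mm thick) and its collet (13 mm), fixed, standing still, not running; the origin is at the bit's tip, z up. Must not be touched.
- bit_tip (a point): tip of the drill bit, 42 mm above the table, 10 mm above the top of the block; fixed to the stand at x = +20, y = 0 mm of the stand's frame
- block: the work: plain oak block, 80 (x) x 50 (y) x 22 mm, about 60 g, lying loose on the plate with no wire in it; origin at the centre of its underside; its x axis runs lengthwise to its fence end, the 50 mm wide end face at x = +40 mm that faces the fence
- mark (a point): centre of the pencilled cross (18 mm lines) on the block's top face, at x = +12, y = +6, z = +22 mm of the block's frame, thus 28 mm from the fence end, which is as far as the bit is from the fence
- holder_a: finished place-card holder standing on the table beyond the stand (far from the robot): same oak block 80 x 50 x 22 mm, but with a thin upright brass wire ending in a loop, 130 mm tall in all; origin under the block's centre
- holder_b: second finished place-card holder with brass wire, like holder_a, standing to the right of the stand, behind its column
- tin: flat closed steel drill-bit tin, 60 x 90 x 16 mm, lying just to the left of the stand; origin at its underside centre
- spanner: small steel open-ended spanner, 110 mm long, lying beyond the stand (far from the robot)
There are look-alikes about, which are no part of the job. Of the things shaped like the block, the wooden one is meant.

How it is judged (in metres and radians):
At the end, for the whole second after the job is handed in: The block lies flat and at rest on the plate, released, its fence end within 2.5 mm of the fence and within 0.06 rad (3.4 degrees) of square to it, the cross within 4 mm (horizontally) of the bit's tip (horizontal distance between mark and bit_tip below 0.004 m and x of mark in the frame of stand above 0.0175 m and angle between the x axis of block and the x axis of stand, either way round below 0.06 rad and angle between block's own z axis and vertical below 0.05 rad and z of block in the frame of stand below 0.013 m and linear speed of block below 0.01 m/s); the robot touches nothing.
It fails at once if the drill bit or its collet is touched (more than 1 N) (contact force between bit and anything else above 1 N).
It fails at once if the block is picked up (more than 15 mm off the plate) (z of block in the frame of stand above 0.025 m).
It fails at once if another loose thing is shifted by more than 20 mm or knocked over (distance of any of holder_a, holder_b, tin, spanner from where it was at the start of the episode above 0.02 m or angle between any of holder_a, holder_b's own z axis and vertical above 0.5 rad).
It also fails if it takes over 38 s, if anything falls off the work surface, if the arm or the gripper's body presses on something with over 40 N, if the wrist force passes 120 N, or if a joint passes its speed limit or range.

## Working session

There is one attempt and no reset: what is moved stays moved. The work goes in short steps, Python scripts to look and compute and a tool call to move; the robot and the scene stay as the last step left them, time stands still between calls to the robot, and variables do not carry over. Pictures are saved under pics/ and viewed, at most 10 in all, crops included, and the job is handed in when it is done.

Besides the shell and the picture viewer there is one more tool, called after "Call:" by a JSON object that holds its "op" and its "data". move_arm: Moves the arm, as the interface text tells. Its arguments: {"type":"object","properties":{"motion":{"type":"array"}},"required":["motion"]}

```bash
mkdir -p pics; ls
python3 - <<'E'
from plant import ctrl
import cv2,json
o=ctrl.get_obs();print(o)
for n in("scene","top"):
    s=ctrl.snapshot(n);cv2.imwrite(f"pics/{n}0.png",s["color"])
    print(n,s["camera_matrix"],s["k1"],s["cam_to_world"])
E
```

```text
pics
{'clock': 0.0, 'joint_pos': array([-5.17905803e+01,  2.05892770e+01,  6.34835859e-01, -2.02123100e-02,
       -7.01358890e+01, -1.65079835e+01]), 'qvel': array([ 0.08600119,  0.02187421, -0.03023872,  0.06328587, -0.10178013,
        0.01764948]), 'tau': array([ 1.22804955e-03, -5.82709301e+01,  2.93069923e+01,  6.99733436e+00,
        7.13152884e-03, -1.55264620e-04]), 'tool_pos': array([ 0.24941928, -0.62674181,  0.2446548 ]), 'orientation': array([ 1.79907994e+02, -7.45181755e-03, -1.58305441e+02]), 'force': array([-0.12371174,  0.44388691,  0.10642835]), 'moment': array([ 0.0218326 ,  0.02570727, -0.00474933]), 'gripper_force': 0.0, 'opening': 0.0877351967668987}
scene [[462.44809293   0.         256.94138963]
 [  0.         462.44809293 191.82230591]
 [  0.           0.           1.        ]] -0.167560573574051 [[ 0.05217147 -0.7573428   0.65093011  1.33016394]
 [ 0.99861019  0.03468795 -0.03967906  0.02150674]
 [ 0.00747122  0.65209556  0.75809997  1.07908917]
 [ 0.          0.          0.          1.        ]]
top [[494.37413298   0.         252.78567879]
 [  0.         494.37413298 187.82370201]
 [  0.           0.           1.        ]] 0.025477194158544603 [[-0.00381097  0.98969196 -0.14316181  0.38355735]
 [-0.99996454 -0.00269652  0.00797775  0.06557671]
 [ 0.00750948  0.14318714  0.98966714  1.4709917 ]
 [ 0.          0.          0.          1.        ]]
```

View pics/scene0.png

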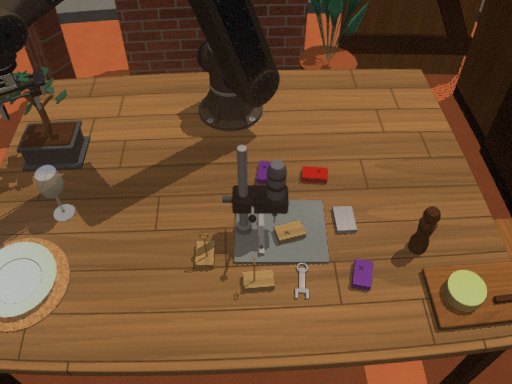

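View pics/top0.png

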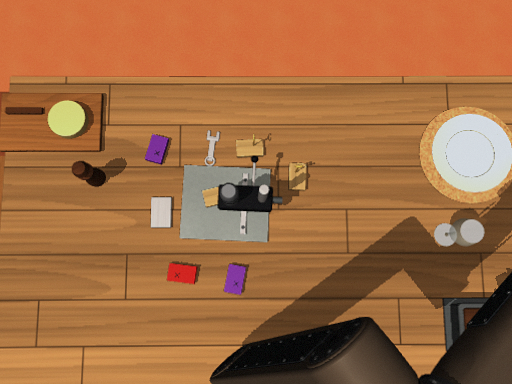

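The scene view shows the stand plate at about (235–327, 200–262) and the plain block at (290,231). The tin is at (344,220), holder_a at (258,280), holder_b at (205,253) and the spanner at (302,281). In the top view the plate spans (180–271, 165–241), and the block at (210,196) is partly under the carriage.

Run:
```python
import cv2,numpy as np
a=cv2.imread('pics/scene0.png')[188:268,225:335];b=cv2.imread('pics/top0.png')[155:250,172:282]
a=cv2.resize(a,None,fx=7,fy=7,interpolation=cv2.INTER_CUBIC);cv2.imwrite('pics/a.png',a)
b=cv2.resize(b,None,fx=6,fy=6,interpolation=cv2.INTER_CUBIC);cv2.imwrite('pics/b.png',b)
```

```text
(no output)
```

View pics/a.png

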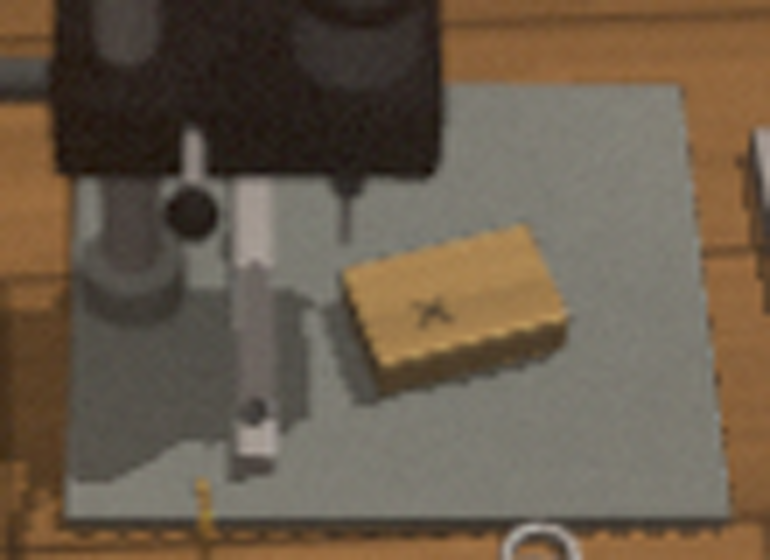

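View pics/b.png

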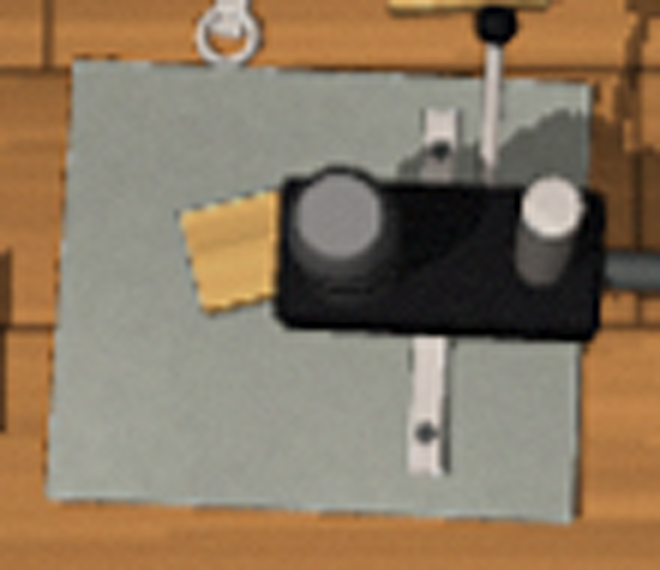

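In the scene crop, the block's top corners are at (343,270), (523,225), (570,318) and (380,368), the cross at (433,312) and the bit tip at (345,241). In the top crop, the plate corners are at (75,60), (592,85), (575,520) and (48,497).

```bash
cat > h.py <<'E'
import numpy as np,cv2
CAL={}
def ray(s,p):
    K=s["camera_matrix"];u=np.array([[p]],float)
    n=cv2.undistortPoints(u,K,np.array([s["k1"],0,0,0,0.]))[0,0]
    T=s["cam_to_world"];return T[:3,3],T[:3,:3]@np.array([n[0],-n[1],-1])
def plane(s,p,z):
    o,d=ray(s,p);return (o+d*(z-o[2])/d[2])[:2]
def crop(p,f,o): return [(p[0]+.5)/f-.5+o[0],(p[1]+.5)/f-.5+o[1]]
def rigid(M,W):
    M=np.array(M,float);W=np.array(W);a=M-M.mean(0);b=W-W.mean(0)
    th=np.arctan2((a[:,0]*b[:,1]-a[:,1]*b[:,0]).sum(),(a*b).sum())
    R=np.array([[np.cos(th),-np.sin(th)],[np.sin(th),np.cos(th)]]);t=W.mean(0)-R@M.mean(0)
    return th,R,t,W-(M@R.T+t)
E
python3 - <<'E'
from plant import ctrl
from h import *
np.set_printoptions(precision=4,suppress=True)
sc=ctrl.snapshot("scene");tp=ctrl.snapshot("top")
S=lambda p,z:plane(sc,crop(p,7,(225,188)),z);T=lambda p,z:plane(tp,crop(p,6,(172,155)),z)
M=[(-.13,.11),(.13,.11),(.13,-.11),(-.13,-.11)]
for nm,m,W in(("top",M,[T(p,.01) for p in[(75,60),(592,85),(575,520),(48,497)]]),
   ("scene",[M[3],M[0],M[1]],[S(p,.01) for p in[(683,83),(728,515),(65,515)]])):
    th,R,t,r=rigid(m,W);print(nm,np.degrees(th),t,'bit',R@[.02,0]+t,'fence',R@[.048,0]+t);print(r)
    B=[S(p,.032) for p in[(343,270),(523,225),(570,318),(380,368)]]
    b,Rb,tb,rb=rigid([(.04,-.025),(-.04,-.025),(-.04,.025),(.04,.025)],B)
    print('block',np.degrees(b),tb,R.T@(tb-t),np.degrees(b-th),'mark',Rb@[.012,.006]+tb,S((433,312),.032));print(rb)
    print('bit seen',S((345,241),.042))
print('block top view corners',T((180,213),.032),T((207,315),.032))
print('model',Rb@[-.04,.025]+tb,Rb@[-.04,-.025]+tb)
E
```

```text
top -92.74320885792379 [0.5507 0.1354] bit [0.5498 0.1154] fence [0.5484 0.0875]
[[-0.0009 -0.0002]
 [-0.0017  0.0008]
 [ 0.0014  0.0006]
 [ 0.0012 -0.0011]]
block -75.53499598360212 [0.5747 0.16  ] [-0.0257  0.0227] 17.208212874321674 mark [0.5835 0.1499] [0.5828 0.1506]
[[-0.0001  0.0014]
 [ 0.0007 -0.0012]
 [-0.0005 -0.    ]
 [-0.0002 -0.0002]]
bit seen [0.5533 0.1174]
scene -93.0971471655145 [0.5538 0.1367] bit [0.5527 0.1168] fence [0.5512 0.0888]
[[ 0.0005  0.0002]
 [-0.0008 -0.0012]
 [ 0.0002  0.001 ]]
block -75.53499598360212 [0.5747 0.16  ] [-0.0243  0.0196] 17.56215118191238 mark [0.5835 0.1499] [0.5828 0.1506]
[[-0.0001  0.0014]
 [ 0.0007 -0.0012]
 [-0.0005 -0.    ]
 [-0.0002 -0.0002]]
bit seen [0.5533 0.1174]
block top view corners [0.5854 0.2043] [0.5352 0.1907]
model [0.5889 0.205 ] [0.5405 0.1925]
```

```bash
cat >> h.py <<'E'
from scipy.spatial.transform import Rotation as Ro
def tool(h,lean=40):
    h=np.radians(h);l=np.radians(lean);d=np.array([np.cos(h),np.sin(h),0])
    z=d*np.sin(l)-np.array([0,0,np.cos(l)]);y=np.array([np.sin(h),-np.cos(h),0])
    return np.c_[np.cross(y,z),y,z]
def to(o,pos,R):
    A=Ro.from_euler('xyz',o["orientation"],degrees=True).as_matrix()
    print('shift',(A.T@(np.array(pos)-o["tool_pos"])*1000).round(1),'turn',np.degrees(Ro.from_matrix(A.T@R).as_rotvec()).round(2))
E
python3 - <<'E'
from plant import ctrl
from h import *
o=ctrl.get_obs();A=Ro.from_euler('xyz',o["orientation"],degrees=True).as_matrix()
to(o,[.35,-.5,.47],A)
to(o,[.5,0.0,.48],A); to(o,[.5,.35,.42],tool(-75.5))
print(np.array([.5657,.1866,.034])-.13*tool(-75.5)[:,2])
E
```

```text
shift [-140.3   81.  -225. ] turn [0. 0. 0.]
shift [-464.5  490.1 -234.6] turn [0. 0. 0.]
shift [-593.9  815.2 -174.3] turn [ 28.87  32.72 -79.15]
[0.54477765 0.26750073 0.13358578]
```

Call:
{"op": "move_arm", "data": {"motion": [[[-60, 30, -110], [0, 0, 0], 0], [[-140, 80, -225], [0, 0, 0], 0], [[-140, 80, -225], [0, 0, 0], 0], [[-140, 80, -225], [0, 0, 0], 0], [[-140, 80, -225], [0, 0, 0], 0], [[-140, 80, -225], [0, 0, 0], 0], [[-140, 80, -225], [0, 0, 0], 0], [[-140, 80, -225], [0, 0, 0], 0]]}}

```text
clock: 0.87
tool_pos: [0.3519, -0.5, 0.4768]
orientation: [-179.5, 0.2, -158.2]
force: [-0.3, -0.5, -0.4]
opening: 0.0876
gripper_force: 0.0
```

Call:
{"op": "move_arm", "data": {"motion": [[[-325, 410, -10], [0, 0, -20], 0], [[-325, 410, -10], [0, 0, -20], 0], [[-325, 410, -10], [0, 0, -20], 0], [[-325, 410, -10], [0, 0, -30], 0], [[-325, 410, -10], [0, 0, -30], 0], [[-325, 410, -10], [0, 0, -40], 0], [[-325, 410, -10], [0, 0, -50], 0], [[-325, 410, -10], [0, 0, -50], 0], [[-325, 410, -10], [0, 0, -60], 0], [[-325, 410, -10], [0, 0, -60], 0]]}}

```text
clock: 1.7
tool_pos: [0.4696, -0.1, 0.4788]
orientation: [-180.0, 0.0, -97.9]
force: [2.0, 0.2, 0.9]
opening: 0.0874
gripper_force: 0.0
```

Run:
```python
from plant import ctrl
from h import *
o=ctrl.get_obs();print(o["clock"],o["joint_pos"].round(1),o["tool_pos"],o["orientation"])
to(o,[.52,.34,.36],tool(-75.5));
```

```text
1.7 [ 11.5  -2.1   2.6  -0.  -94.6 -19.4] [ 0.46957222 -0.1000228   0.4787587 ] [-1.79965037e+02  1.99169731e-02 -9.78863521e+01]
shift [-442.7   10.5  118.9] turn [  7.78  39.49 -21.48]
```

Call:
{"op": "move_arm", "data": {"motion": [[[-250, 5, 0], [0, 0, 0], 0], [[-250, 5, 0], [0, 0, 0], 0], [[-250, 5, 0], [0, 0, -10], 0], [[-250, 5, 0], [0, 0, -10], 0], [[-442, 10, 10], [0, 0, -20], 0], [[-442, 10, 50], [3, 14, -20], 0], [[-442, 10, 119], [4, 20, -20], 0], [[-442, 10, 119], [6, 28, -21], 0], [[-442, 10, 119], [8, 36, -21], 0], [[-442, 10, 119], [8, 40, -21], 0]]}}

```text
clock: 2.53
tool_pos: [0.5174, 0.2911, 0.3873]
orientation: [-179.1, -35.7, -77.0]
force: [2.0, -0.0, 0.4]
opening: 0.0875
gripper_force: 0.0
```

Call:
{"op": "move_arm", "data": {"motion": [[[0, 0, 0], [0, 0, 0], 0], [[0, 0, 0], [0, 0, 0], 0]]}}

```text
clock: 2.7
tool_pos: [0.5173, 0.293, 0.3771]
orientation: [179.7, -36.2, -76.1]
force: [-0.2, -1.0, 1.1]
opening: 0.0879
gripper_force: 0.0
```

Run:
```python
from plant import ctrl
from h import *
o=ctrl.get_obs();print(o["clock"],o["joint_pos"].round(1),o["tool_pos"],o["orientation"])
to(o,[.5448,.2675,.1336],tool(-75.5));
```

```text
2.7 [ 61.7  19.7  -1.7  23.2 -96.8 -51.1] [0.51731328 0.29300835 0.37705273] [179.65590462 -36.22542589 -76.14475741]
shift [-118.6  -21.9  214.8] turn [ 0.74  3.78 -0.5 ]
```

Call:
{"op": "move_arm", "data": {"motion": [[[-118, -22, 215], [0.5, 4, -0.5], 0], [[-118, -22, 215], [0.5, 4, -0.5], 0], [[-118, -22, 215], [0.5, 4, -0.5], 0], [[-118, -22, 215], [0.5, 4, -0.5], 0], [[-118, -22, 215], [0.5, 4, -0.5], 0], [[-118, -22, 215], [0.5, 4, -0.5], 0], [[-118, -22, 215], [0.5, 4, -0.5], 0], [[-118, -22, 215], [0.5, 4, -0.5], 0], [[-118, -22, 215], [0.5, 4, -0.5], 0]]}}

```text
clock: 3.45
tool_pos: [0.549, 0.2676, 0.1465]
orientation: [-179.0, -39.3, -76.5]
force: [0.0, 0.2, 0.9]
opening: 0.0874
gripper_force: 0.0
```

Run:
```python
from plant import ctrl
from h import *
o=ctrl.get_obs();print(o["clock"],o["joint_pos"].round(1),o["tool_pos"],o["orientation"])
to(o,[.5657,.1866,.034],tool(-75.5))
s=ctrl.snapshot("scene")["color"][120:270,220:360];w=ctrl.snapshot("wrist")
cv2.imwrite('pics/c.png',np.hstack([cv2.resize(s,(420,450)),cv2.resize(w["color"],(380,450))]))
```

```text
3.45 [ 58.9  30.  -19.9  28.7 -72.  -62. ] [0.54902667 0.26764559 0.14653437] [-178.97268067  -39.28972785  -76.54886714]
shift [ -7.3   5.1 139.4] turn [-0.36  0.7  -0.81]
```

View pics/c.png

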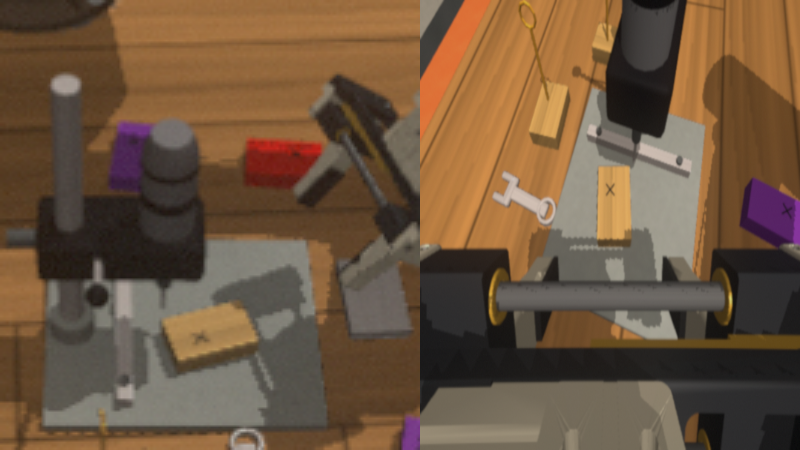

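The arm approaches from the open left side. In the wrist view (right half) the block at (614,205) is centred between the fingers at (535,300) and (680,300). I'll go in along the tool axis.

Call:
{"op": "move_arm", "data": {"motion": [[[-3, 2, 35], [-0.4, 0.7, -0.8], 0], [[-5, 4, 65], [-0.4, 0.7, -0.8], 0], [[-7, 5, 90], [-0.4, 0.7, -0.8], 0], [[-7, 5, 105], [-0.4, 0.7, -0.8], 0], [[-7, 5, 115], [-0.4, 0.7, -0.8], 0], [[-7, 5, 115], [-0.4, 0.7, -0.8], 0], [[-7, 5, 115], [-0.4, 0.7, -0.8], 0]]}}

```text
clock: 4.13
tool_pos: [0.5613, 0.2011, 0.0515]
orientation: [179.9, -40.1, -75.4]
force: [-0.2, -0.1, 0.3]
opening: 0.0874
gripper_force: 0.0
```

Run:
```python
from plant import ctrl
from h import *
o=ctrl.get_obs();print(o["clock"],o["joint_pos"].round(1),o["tool_pos"],o["orientation"])
to(o,[.5657,.1866,.034],tool(-75.5))
```

```text
4.1333 [ 53.9  34.3 -29.9  35.3 -59.3 -66.9] [0.5612767  0.20112048 0.05147781] [179.86001361 -40.06679895 -75.43334301]
shift [ 0.4 -0.7 23.1] turn [ 0.1  -0.07  0.05]
```

Call:
{"op": "move_arm", "data": {"motion": [[[0, 0, 10], [0, 0, 0], 0], [[0, 0, 17], [0, 0, 0], 0], [[0, 0, 22], [0, 0, 0], 0], [[0, 0, 22], [0, 0, 0], 0], [[0, 0, 22], [0, 0, 0], 0], [[0, 0, 22], [0, 0, 0], 0]]}}

```text
clock: 4.63
tool_pos: [0.5641, 0.1867, 0.0333]
orientation: [179.7, -40.1, -75.3]
force: [-0.1, 0.9, 0.2]
opening: 0.088
gripper_force: 0.0
```

Call:
{"op": "move_arm", "data": {"motion": [[[0, 0, 0], [0, 0, 0], 0.2], [[0, 0, 0], [0, 0, 0], 0.3], [[0, 0, 0], [0, 0, 0], 0.4], [[0, 0, 0], [0, 0, 0], 0.5], [[0, 0, 0], [0, 0, 0], 0.6], [[0, 0, 0], [0, 0, 0], 0.6], [[0, 0, 0], [0, 0, 0], 0.6], [[0, 0, 0], [0, 0, 0], 0.6]]}}

```text
clock: 5.3
tool_pos: [0.564, 0.1866, 0.0332]
orientation: [179.7, -40.1, -75.3]
force: [-0.4, 0.2, 0.5]
opening: 0.0493
gripper_force: 30.0
```

Run:
```python
from plant import ctrl
from h import *
o=ctrl.get_obs();print(o)
s=ctrl.snapshot("scene");cv2.imwrite('pics/d.png',cv2.resize(s["color"][188:268,225:335],None,fx=7,fy=7,interpolation=cv2.INTER_CUBIC))
```

```text
{'clock': 5.3, 'joint_pos': array([ 52.54047256,  35.2917752 , -31.83708856,  37.22143815,
       -56.69120608, -68.26367764]), 'qvel': array([ 0.06716568,  0.05612655,  0.05101019,  0.11265888,  0.04077906,
       -0.0978241 ]), 'tau': array([-2.19041118e-01, -6.22932529e+01,  1.47279257e+01,  2.92968974e+00,
       -2.07390882e+00, -2.12966034e-02]), 'tool_pos': array([0.56401494, 0.1865663 , 0.03324565]), 'orientation': array([179.71216478, -40.12536383, -75.34748955]), 'force': array([-0.42605503,  0.24174193,  0.47872661]), 'moment': array([ 2.12238513,  0.68388576, -0.04640174]), 'gripper_force': 29.98058259487152, 'opening': 0.04934760757907019}
```

View pics/d.png

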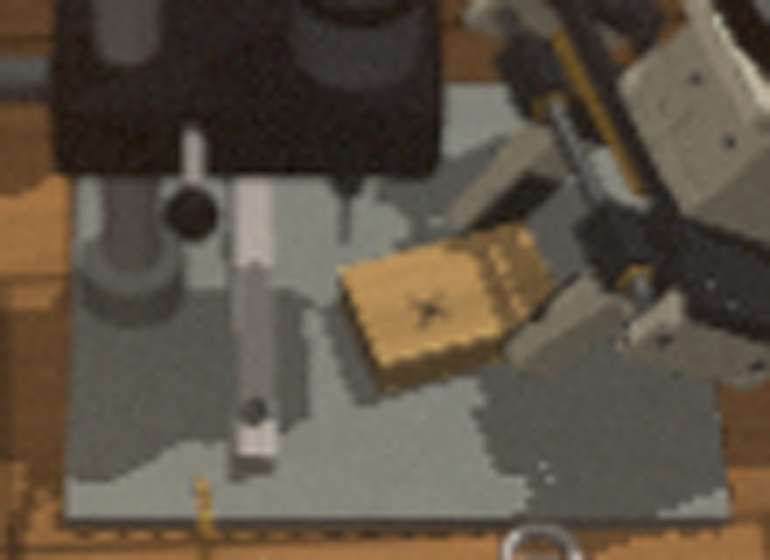

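The block is gripped (opening 49 mm, 30 N) and has not moved noticeably; the cross is at (431,311). Next I work out the slide in tool axes.

```bash
cat >> h.py <<'E'
def rz(d):return Ro.from_euler('z',d,degrees=True).as_matrix()
E
python3 - <<'E'
from plant import ctrl
from h import *
o=ctrl.get_obs();A=Ro.from_euler('xyz',o["orientation"],degrees=True).as_matrix()
h=np.degrees(np.arctan2(A[1,2],A[0,2]));print(h)
r=np.array([-.0398,-.006,0]);hf=-93.0
dm=np.array([-.0298,-.0335,0])-rz(hf)[:,0]*.007
for f in(.25,.5,.75,1):
    D=dm*f+(rz(h+(hf-h)*f)-rz(h))@r
    to(o,o["tool_pos"]+D,rz((hf-h)*f)@A)
E
```

```text
-75.79703296766412
shift [3.2 5.8 2.8] turn [-2.77 -0.02  3.29]
shift [ 6.7 11.5  5.7] turn [-5.54 -0.03  6.58]
shift [10.2 17.3  8.7] turn [-8.32 -0.05  9.87]
shift [14.  23.1 11.9] turn [-11.09  -0.07  13.15]
```

Call:
{"op": "move_arm", "data": {"motion": [[[2, 3, 1.5], [-1.4, 0, 1.7], 0.6], [[3.5, 6, 3], [-2.8, 0, 3.3], 0.6], [[5, 9, 4.5], [-4.2, 0, 5], 0.6], [[7, 11.5, 6], [-5.5, 0, 6.6], 0.6], [[8.5, 14.5, 7], [-7, 0, 8.2], 0.6], [[10, 17, 8.5], [-8.3, 0, 9.9], 0.6], [[12, 20, 10], [-9.7, 0, 11.5], 0.6], [[14, 23, 12], [-11, 0, 13.1], 0.6], [[14, 23, 12], [-11, 0, 13.1], 0.6], [[14, 23, 12], [-11, 0, 13.1], 0.6]]}}

```text
clock: 6.18
tool_pos: [0.5463, 0.1623, 0.0332]
orientation: [179.7, -40.2, -92.5]
force: [0.2, -1.0, 1.5]
opening: 0.0497
gripper_force: 30.0
```

Run:
```python
from plant import ctrl
from h import *
o=ctrl.get_obs();A=Ro.from_euler('xyz',o["orientation"],degrees=True).as_matrix()
print(np.degrees(np.arctan2(A[1,2],A[0,2])),o["tool_pos"],o["moment"],o["opening"])
s=ctrl.snapshot("scene");cv2.imwrite('pics/e.png',cv2.resize(s["color"][200:260,250:330],None,fx=10,fy=10,interpolation=cv2.INTER_CUBIC))
```

```text
-92.91544131831397 [0.54634404 0.16232082 0.03321827] [ 1.56129926 -0.16986029  0.11327027] 0.049703294646118966
```

View pics/e.png

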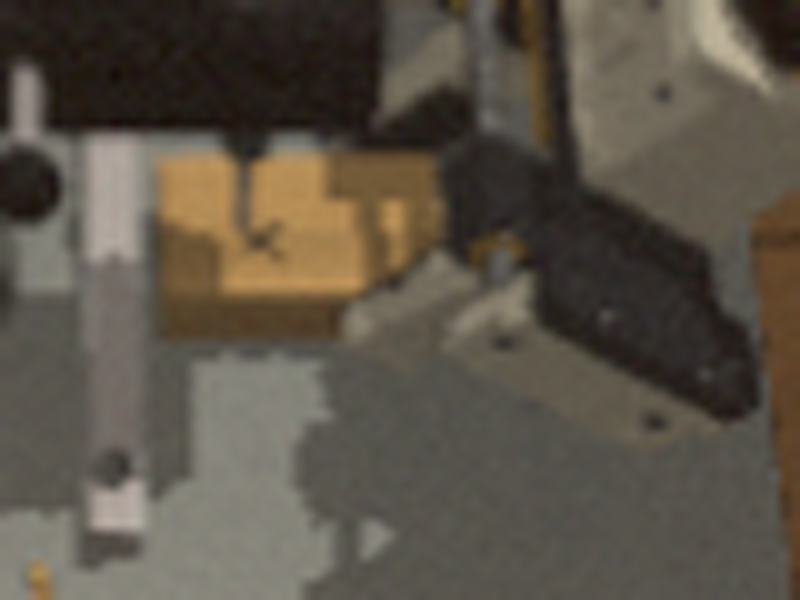

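The block is now square to the fence. In this crop the cross is at (262,239), the bit tip near (241,226), the block's fence end at x≈160 and the fence's working edge at x≈145. Measuring the rest of the way.

Run:
```python
from plant import ctrl
from h import *
s=ctrl.snapshot("scene");S=lambda p,z:plane(s,crop(p,10,(250,200)),z)
R=rz(-93)[:2,:2]
m=S((262,239),.032);b=S((241,226),.042);t=np.array([.5538,.1367])
q=lambda p:(R.T@(p-t)*1000).round(1)
print('mark',q(m),'bit',q(b))
print('end edge',q(S((160,155),.032)),q(S((160,293),.032)),'fence face',q(S((145,160),.022)),q(S((145,255),.022)),q(S((145,530),.022)))
```

```text
mark [13.6 -1.9] bit [19.9  1.1]
end edge [ 42.1 -31.8] [42.6 17.1] fence face [ 46.1 -37.7] [46.4 -3.5] [47.3 89.5]
```

Call:
{"op": "move_arm", "data": {"motion": [[[1.5, -0.9, 1.3], [0, 0, 0], 0.6], [[3, -1.7, 2.5], [0, 0, 0], 0.6], [[4.6, -1.7, 3.9], [0, 0, 0], 0.6], [[4.6, -1.7, 3.9], [0, 0, 0], 0.6], [[4.6, -1.7, 3.9], [0, 0, 0], 0.6]]}}

```text
clock: 6.7
tool_pos: [0.548, 0.1572, 0.0332]
orientation: [179.8, -40.1, -92.5]
force: [0.5, 1.8, 1.2]
opening: 0.0503
gripper_force: 30.0
```

Call:
{"op": "move_arm", "data": {"motion": [[[0.4, 0, 0.3], [0, 0, 0], 0.6], [[0.8, 0, 0.6], [0, 0, 0], 0.6], [[0.8, 0, 0.6], [0, 0, 0], 0.6], [[0.8, 0, 0.6], [0, 0, 0], 0.6]]}}

```text
clock: 7.03
tool_pos: [0.5481, 0.1571, 0.0333]
orientation: [179.8, -40.1, -92.5]
force: [-0.7, 7.1, 4.5]
opening: 0.05
gripper_force: 30.0
```

Call:
{"op": "move_arm", "data": {"motion": [[[0.4, 0, 0.3], [0, 0, 0], 0.6], [[0.8, 0, 0.6], [0, 0, 0], 0.6], [[0.8, 0, 0.6], [0, 0, 0], 0.6], [[0.8, 0, 0.6], [0, 0, 0], 0.6]]}}

```text
clock: 7.37
tool_pos: [0.5482, 0.157, 0.0333]
orientation: [179.9, -40.0, -92.5]
force: [-5.1, 11.1, 5.0]
opening: 0.0494
gripper_force: 30.0
```

Run:
```python
from plant import ctrl
from h import *
f=lambda:ctrl.snapshot("scene")["color"].astype(float)
a=np.mean([f() for _ in range(4)],0).astype('uint8')
cv2.imwrite('pics/f.png',cv2.resize(a[205:245,255:305],None,fx=15,fy=15,interpolation=cv2.INTER_CUBIC))
```

```text
(no output)
```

View pics/f.png

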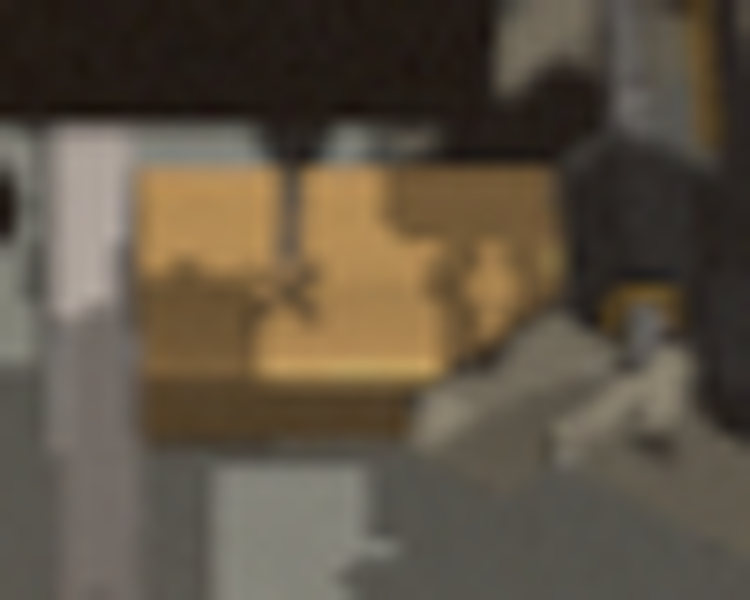

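The cross is at (293,291), the bit tip at about (290,260), and the block end meets the fence at x≈140. Checking the offset in mm.

Run:
```python
from plant import ctrl
from h import *
s=ctrl.snapshot("scene");S=lambda p,z:plane(s,crop(p,15,(255,205)),z)
R=rz(-93)[:2,:2];t=np.array([.5538,.1367])
q=lambda p:(R.T@(p-t)*1000).round(1)
print('mark',q(S((293,291),.032)),'bit',q(S((290,260),.042)))
print('end',q(S((138,168),.032)),q(S((142,378),.032)),'rear',q(S((558,168),.032)))
```

```text
mark [18.4 -0.2] bit [19.3  0.1]
end [ 47.3 -29.3] [47.  20.2] rear [-33.  -29.7]
```

Call:
{"op": "move_arm", "data": {"motion": [[[0, 0, 0], [0, 0, 0], 0.4], [[0, 0, 0], [0, 0, 0], 0.2], [[0, 0, 0], [0, 0, 0], 0], [[0, 0, 0], [0, 0, 0], 0], [[0, 0, 0], [0, 0, 0], 0], [[0, 0, 0], [0, 0, 0], 0], [[0, 0, 0], [0, 0, 0], 0]]}}

```text
clock: 8.2
tool_pos: [0.5476, 0.1546, 0.0332]
orientation: [179.7, -40.2, -92.5]
force: [0.5, 0.5, 0.1]
opening: 0.0854
gripper_force: 0.0
```

Call:
{"op": "move_arm", "data": {"motion": [[[0, 0, -8], [0, 0, 0], 0], [[0, 0, -20], [0, 0, 0], 0], [[0, 0, -40], [0, 0, 0], 0], [[0, 0, -65], [0, 0, 0], 0], [[0, 0, -95], [0, 0, 0], 0], [[0, 0, -125], [0, 0, 0], 0], [[0, 0, -150], [0, 0, 0], 0], [[0, 0, -160], [0, 0, 0], 0], [[0, 0, -160], [0, 0, 0], 0]]}}

```text
clock: 8.95
tool_pos: [0.5535, 0.2603, 0.1573]
orientation: [180.0, -40.0, -92.5]
force: [-0.1, -1.0, 0.2]
opening: 0.0875
gripper_force: 0.0
```

Run:
```python
from plant import ctrl
from h import *
f=lambda:ctrl.snapshot("scene")["color"].astype(float)
a=np.mean([f() for _ in range(4)],0).astype('uint8')
cv2.imwrite('pics/g.png',cv2.resize(a[205:245,255:305],None,fx=15,fy=15,interpolation=cv2.INTER_CUBIC))
```

```text
(no output)
```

View pics/g.png

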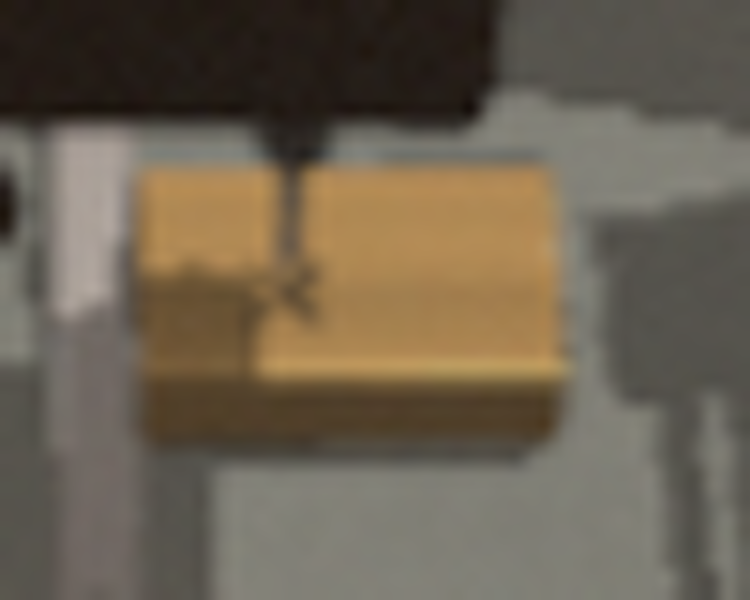

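The block is released and flat. Its end is against the fence at x≈140, and the cross is still at (293,291), so nothing moved on release. Handing in.

```bash
python3 -c "
from plant import ctrl
print(ctrl.close_job())"
```

```text
the job is handed in; nothing more can be done
None
```

I slid the oak block flush against the fence, let go of it and handed the job in at about 9 s; by the last camera check the cross is within about 1.5 mm of the bit tip, but I haven't seen the verdict.

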